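# Slide the cold well's cover to its half-way catch

### The job

The clear cover of the cold side-dish well stands open. With your fingertips, push it by its blue grip strip along its rails towards the pans until it drops into the half-way catch, so that the egg pan is covered and the tomato pan stays open for the guests. Do not grip or lift the cover or run it on past the catch, and leave everything else on the counter where it stands.

Things in the scene. Friction and masses are not known exactly. Their poses are not given: they have to be found in the camera images.
- unit: Cold side-dish well, fixed: stainless case 250 mm deep (its x), 515 mm long (its y), top 120 mm above the counter; origin at counter height. Pans towards its own -y end; a grey deck (y -9 to +207 mm) where the open cover parks; a black housing 152 mm high beyond. Two aluminium rails run along y at x = +-105 mm, tops at 132 mm; a 15.5 mm notch in each, level with the wall between the pans, is the half-way catch.
- cover (a joint): How far the cover (clear panel, aluminium frame, 234 mm along unit x by 216 mm, 0.75 to 1.1 kg) has run along the unit's -y, in m: 0 fully open, 0.108 in the half-way catch, 0.216 shut. About 2 N pushes it; it stays where left. At the catch the push falls away as its sprung rollers drop into the rails' notches; some 8 to 12 N would then push it out again.
- cover_lift (a joint): Height of the cover above its place on the rails, in m: 0 as it runs, positive if lifted (only its weight holds it down).
- catch (a joint): Height of the cover's two sprung catch rollers (18 mm across, under the ends of the grip strip's edge), in m: 0 as they run on top of the rails, about -0.005 when dropped into the notches.
- grip_strip (a point): Centre of the blue grip strip, an upright bar on the cover's leading (unit -y) edge, moving with it: 150 mm along unit x, 14 mm thick along unit y, its top 16 mm above this point. Axes as the unit's. On its +y side lies the clear panel, 200 mm long, its upper face 17 mm below this point. This point is 155 mm above the counter.
- catch_strip (a point): Fixed point on the unit where the centre of the grip strip stands when the cover is in the half-way catch.
- egg_pan (a point): Centre of the mouth of the pan of brown eggs, 180 mm (unit x) by 106 mm (unit y), next to the deck; the cover lies over it when in the half-way catch.
- tomato_pan (a point): Centre of the mouth of the pan of red cherry tomatoes, same size, at the unit's -y end.
- sauce_bottle: Red squeeze bottle with a white cap, 52 mm across, 165 mm tall, standing loose behind the well; origin under its base.
- bowl: White bowl, 120 mm across, 55 mm high, loose behind the well; origin under its base.
- small_bowl: Blue bowl, 96 mm across, 45 mm high, loose behind the well; origin under its base.
- mug: Orange mug, 76 mm across, 90 mm high, loose beside the well's housing end; origin under its base.
- tongs: Steel serving tongs, 220 mm long, 18 mm high, lying loose in front of the well; origin under their middle, x along them.
- toothpick_jar: Small wooden cup, 44 mm across, 55 mm high, standing loose on top of the well's black control housing; origin under its base.
- tumbler: Green tumbler, 72 mm across, 120 mm high, loose beside the well's pan end; origin under its base.

How it is judged:
By the outcome, as a careful person would: the job done as asked, in the order asked, and still so for the second after the job is handed in, with the robot touching nothing.
It also fails if it takes over 42 s, if anything falls off the work surface, if the arm or the gripper's body presses on something with over 40 N, if the wrist force passes 120 N, or if a joint passes its speed limit or range.

### The arm

A 6-joint arm with a two-finger parallel gripper is mounted at the origin on the work surface. World frame = base frame: x ahead of the robot, y to its left, z up, the work surface at z = 0. Lengths are in m, angles in rad, forces in N, time in s.
With the tool pointing down it reaches from about 0.25 to 0.725 m from the base axis. Payload 4 kg.
Tool frame: the origin (TCP) lies at the very end of the fingers, on their centre line; the grasp point (between the pads) lies 19 mm behind it; z points along the fingers, y is the line along which they close (so a half turn about z gives the same grasp; the last joint's range is limited). The gripper opens to 85 mm and grips with 20 to 120 N. Pads are 22 mm wide; open, the fingers measure 114 mm over their backs; the gripper's body (76 mm by 85 mm) begins 54 mm behind the grasp point. The pads swing forward as they close: fully open they stand 13 mm farther back than shut.
Start: joints at [1.293, 0.241, 0.005, 1.335, 0, 1.571], TCP at [0.137, 0.481, 0.231] pointing down, gripper open.
Joint ranges: [-2.72, 2.72], [-1.05, 1.87], [-1.09, 1.28], [-1.99, 2.15], [-1.42, 1.44], [-3.14, 3.14]. Speed limits (rad/s): [2.79, 2.79, 3.14, 3.14, 3.14, 3.14].

### API

Orientations are given as a unit quaternion [x, y, z, w].
In Python, from rig import manip, vision, ticket gives the robot as it stands. The module is installed in compiled form; this text tells all that it offers.
- The arm moves only by the tool drive_tool, never from a script. Its argument "rows" is one flat list of numbers, 7 for each row, row after row: the turn, a rotation vector about the tool's x, y, z in rad, then the shift along the tool's x, y, z in cm, then the gripper command: -1 is fully open, 1 is shut, values between are in proportion. A call has 1 to 8 rows; each row shifts and turns the commanded pose from where the row before left it, along the tool's axes as they then stand; what a row does not reach is not made up. A row lasts 1/12 s, in which the tool goes at most 41.7 mm and 7.16 degrees, less where a joint would pass 70% of its speed; a pose out of reach is approached as far as the arm can. A call with a gripper value outside its range is refused whole. The fingers move at their own pace and stop on an object; "force" is the grip in N (left out, the last holds). Time passes only in rows, so rows that do not move let the fingers close. It gives the time, the measured TCP pose, the force, the opening and the grip force at its end, in the units of the state.
- manip.read_state(): the state, without advancing time (a new reading comes with each control period).
- vision.read_camera(name): name is "scene" or "top" or "wrist"; returns the picture (384x512x3 uint8, red, green, blue); there is no depth.
- vision.camera_params(name): a dict with "camera_matrix" (3x3 intrinsics, pixels), "R" (3x3) and "t" (3): a world point X has camera coordinates R X + t; the wrist camera has in their place "tool_from_camera" (4x4, takes a point from camera to tool coordinates, whose origin is the TCP and whose axes are the flange's). Camera axes: x right, y down, z forward; pixel columns grow to the right and rows downward; lengths in m; the calibration is good to about 2 mm. A picture is of the moment at which its call begins: read the wrist's pose just before it. camera_params takes no time and is no camera call.
- ticket.close_job(): hands the job in; it is judged then, once.
The state is a dict: "t": time; "joint_pos": joint angles; "qd": joint speeds; "tau": joint torques, N m; "tool_pos": TCP position; "eef_rot": TCP orientation; "ft_force": force on the tool from outside, world axes, zero at the start; "torque": the same for the moment, N m; "width": finger opening in m; "finger_force": force on a finger pad.
Only numpy, scipy, OpenCV 4.12 (cv2) and the standard library are available. Lean on these libraries where they do the work, as an engineer would, in place of code of your own. Each camera call takes 0.05 s, during which the arm holds its last target. There are 200 camera calls.

## Working session

There is one attempt and no reset: what is moved stays moved. The work goes in short steps, Python scripts to look and compute and a tool call to move; the robot and the scene stay as the last step left them, time stands still between calls to the robot, and variables do not carry over. Pictures are saved under pics/ and viewed, at most 10 in all, crops included, and the job is handed in when it is done.

Besides the shell and the picture viewer there is one more tool, called after "Request:" as name(argument=value, ...) on one line, values as JSON. drive_tool: Moves the arm, as the interface text tells. Its arguments: {"type":"object","properties":{"rows":{"type":"array","items":{"type":"number"}},"force":{"type":"number"}},"required":["rows"]}

```bash
mkdir -p pics
python3 - <<'E'
from rig import manip, vision
import cv2,numpy as np
s=manip.read_state();print(s['t'],s['tool_pos'],s['eef_rot'],s['width'],s['ft_force'])
for n in('scene','top'):
    im=vision.read_camera(n);cv2.imwrite(f'pics/{n}0.png',im[:,:,::-1]);p=vision.camera_params(n);print(n,np.round(p['camera_matrix'],1).tolist(),np.round(p['R'],3).tolist(),np.round(p['t'],3).tolist())
E
```

```text
0.0 [0.13694268 0.48024386 0.23039488] [ 1.38443438e-01  9.90369792e-01 -1.03359448e-03 -1.47775658e-04] 0.08556272927344954 [ 0.10455797  0.02929343 -0.63818713]
scene [[458.8, 0.0, 258.6], [0.0, 458.8, 194.2], [0.0, 0.0, 1.0]] [[0.01, 1.0, 0.0], [0.794, -0.007, -0.608], [-0.608, 0.006, -0.794]] [-0.093, -0.416, 1.828]
top [[392.0, 0.0, 260.2], [0.0, 392.0, 190.7], [0.0, 0.0, 1.0]] [[0.009, -1.0, -0.017], [-0.991, -0.007, -0.131], [0.13, 0.018, -0.991]] [0.088, 0.623, 0.988]
```

View pics/top0.png

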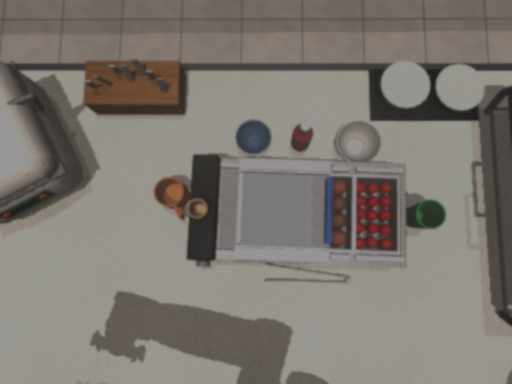

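View pics/scene0.png

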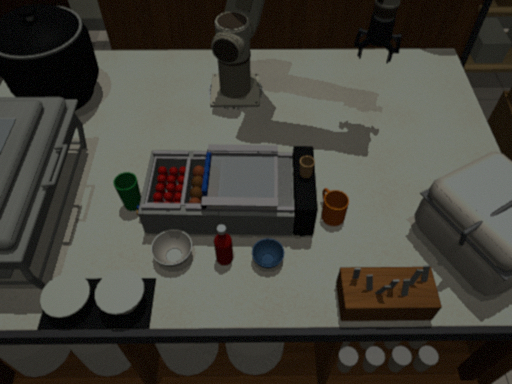

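The top view shows the well with its blue strip at about (328,210), eggs at (340,213), and tomatoes to the right at (376,213). World -y is to the right and the robot is below. I'll measure the strip, the pans and the case direction.

```bash
cat > h.py <<'E'
from rig import manip, vision
import cv2,numpy as np
def ray(n,uv,z):
    p=vision.camera_params(n);R,t=np.array(p['R']),np.array(p['t'])
    d=R.T@np.linalg.inv(p['camera_matrix'])@np.array([*uv,1.]);c=-R.T@t
    return c+d*(z-c[2])/d[2]
def blue(im,box):
    h=cv2.cvtColor(im,cv2.COLOR_RGB2HSV);m=cv2.inRange(h,(108,120,50),(130,255,255))
    k=np.zeros_like(m);x0,y0,x1,y1=box;k[y0:y1,x0:x1]=m[y0:y1,x0:x1];return k
E
python3 - <<'E'
from h import *
for n,box in(('top',(310,160,345,260)),('scene',(190,140,225,205))):
    im=cv2.imread(f'pics/{n}0.png')[:,:,::-1].copy()
    m=blue(im,box);v,u=np.nonzero(m);r=cv2.minAreaRect(np.c_[u,v].astype(np.float32));b=cv2.boxPoints(r)
    print(n,len(u),r)
    for q in b:print(np.round(q,1),ray(n,q,.171).round(4))
    print('c',ray(n,r[0],.171).round(4),ray(n,r[0],.155).round(4))
im=cv2.imread('pics/top0.png')
# case corners by eye at z=.12, and divider
for q in((406,164),(406,265),(218,158),(217,262),(353,212)):print(q,ray('top',q,.12).round(4))
cv2.imwrite('pics/crop0.png',cv2.resize(im[145:280,180:420],None,fx=3.3,fy=3.3,interpolation=cv2.INTER_CUBIC))
E
```

```text
top 261 ((328.455322265625, 210.01011657714844), (4.465564250946045, 62.07356262207031), 1.2730300426483154)
[325.5 241. ] [ 0.4917 -0.0574  0.171 ]
[326.9 178.9] [ 0.6331 -0.0624  0.171 ]
[331.4 179. ] [ 0.633  -0.0726  0.171 ]
[330.  241.1] [ 0.4916 -0.0675  0.171 ]
c [ 0.5616 -0.065   0.171 ] [ 0.563  -0.0675  0.155 ]
scene 169 ((206.07261657714844, 171.06027221679688), (5.391266822814941, 38.52400207519531), 6.009006023406982)
[201.4 189.9] [ 0.6388 -0.0756  0.171 ]
[205.4 151.6] [ 0.4912 -0.0732  0.171 ]
[210.8 152.2] [ 0.4936 -0.0568  0.171 ]
[206.7 190.5] [ 0.641  -0.0603  0.171 ]
c [ 0.5686 -0.0665  0.171 ] [ 0.555  -0.0688  0.155 ]
(406, 164) [ 0.6794 -0.2625  0.12  ]
(406, 265) [ 0.4376 -0.253   0.12  ]
(218, 158) [0.6919 0.1958 0.12  ]
(217, 262) [0.4403 0.1925 0.12  ]
(353, 212) [ 0.5615 -0.1316  0.12  ]
```

View pics/crop0.png

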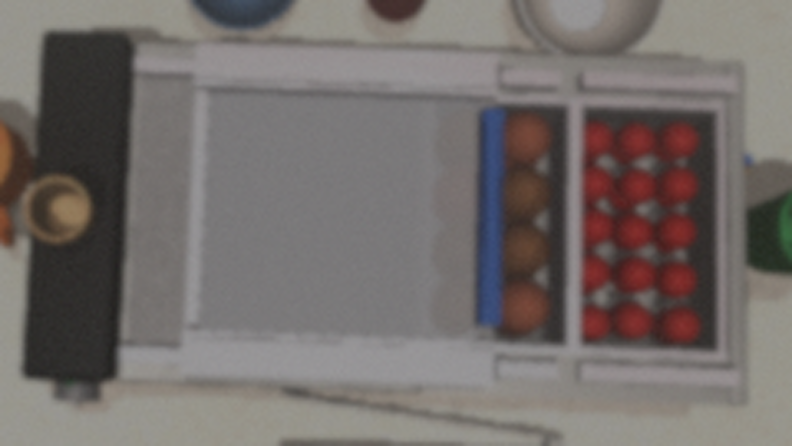

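The cover has already run about 40 mm. The strip centre is at about (0.562, -0.067), with unit yaw about -2°. The notches and divider are at about y = -0.13. Next I move to just behind the strip, closing the fingers on the way.

Request:
drive_tool(rows=[0,0,-0.12,0,0,-1,1,0,0,-0.12,0,0,-1,1,0,0,0,-2.7,-2.9,0,1,0,0,0,-2.7,-2.9,0,1,0,0,0,-2.7,-2.9,0,1,0,0,0,-2.7,-2.9,0,1,0,0,0,-2.7,-2.9,0,1,0,0,0,-2.7,-2.9,0,1], force=30)

```text
t: 0.77
tool_pos: [0.293, 0.2991, 0.251]
eef_rot: [0.019, 1.0, -0.0, -0.0]
ft_force: [0.8, -0.1, -0.4]
width: 0.0001
finger_force: 0.0
```

Request:
drive_tool(rows=[0,0,0,-2.7,-2.9,0,1,0,0,0,-2.7,-2.9,0,1,0,0,0,-2.7,-2.9,0,1,0,0,0,-2.7,-2.9,0,1,0,0,0,-2.7,-2.9,0,1,0,0,0,-2.7,-2.9,0,1,0,0,0,0,0,0,1,0,0,0,0,0,0,1])

```text
t: 1.43
tool_pos: [0.4483, 0.1191, 0.2505]
eef_rot: [0.021, 1.0, -0.0, -0.001]
ft_force: [-1.2, 0.4, -0.2]
width: 0.0002
finger_force: 0.0
```

Request:
drive_tool(rows=[0,0,0,-2.4,-2.7,0,1,0,0,0,-2.4,-2.7,0,1,0,0,0,-2.4,-2.7,0,1,0,0,0,-2.4,-2.7,0,1,0,0,0,-2.4,-2.7,0,1,0,0,0,0,0,0,1,0,0,0,0,0,0,1])

```text
t: 2.02
tool_pos: [0.5625, -0.0184, 0.2502]
eef_rot: [0.019, 1.0, 0.0, -0.001]
ft_force: [0.1, 0.3, -0.3]
width: -0.0001
finger_force: 0.0
```

Run:
```python
from h import *
from scipy.spatial.transform import Rotation as Ro
s=manip.read_state();im=vision.read_camera('wrist');p=vision.camera_params('wrist')
cv2.imwrite('pics/w1.png',im[:,:,::-1])
T=np.array(p['tool_from_camera']);R=Ro.from_quat(s['eef_rot']).as_matrix();P=np.array(s['tool_pos'])
print(P,s['t'],T.round(3).tolist())
m=blue(im,(0,0,512,384));n,l,st,c=cv2.connectedComponentsWithStats(m);i=1+st[1:,4].argmax();print(st[i])
v,u=np.nonzero(l==i);b=cv2.boxPoints(cv2.minAreaRect(np.c_[u,v].astype(np.float32)))
K=np.linalg.inv(p['camera_matrix'])
for q in b:
    d=R@T[:3,:3]@K@np.array([*q,1]);o=P+R@T[:3,3];print(q.round(),(o+d*(.171-o[2])/d[2]).round(4))
```

```text
[ 0.5624854  -0.01840137  0.25016178] 2.0167 [[0.0, -0.964, -0.266, 0.067], [1.0, -0.0, 0.0, 0.0], [-0.001, -0.266, 0.964, -0.143], [0.0, 0.0, 0.0, 1.0]]
[ 185  108   30  165 3253]
[185. 108.] [ 0.4867 -0.0702  0.171 ]
[207. 107.] [ 0.4864 -0.0534  0.171 ]
[216. 271.] [ 0.6272 -0.0569  0.171 ]
[194. 273.] [ 0.6277 -0.0766  0.171 ]
```

View pics/w1.png

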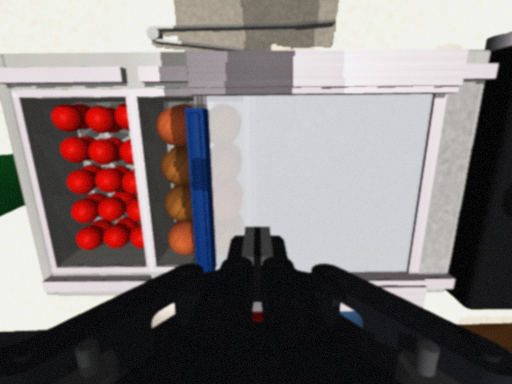

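The wrist view shows the strip at u≈185–216. The rail notch is at about (131,75) and the fingers sit over the panel behind the strip. About 70 mm of travel remains. I go down to z≈0.150 and make contact gently.

Request:
drive_tool(rows=[0,0,0,0,0,3,1,0,0,0,0,0,3,1,0,0,0,0,0,2.5,1,0,0,0,0,0,1.5,1,0,0,0,0,0,0,1,0,0,0,0,0,0,1])

```text
t: 2.57
tool_pos: [0.5611, -0.0168, 0.1512]
eef_rot: [0.018, 1.0, 0.0, -0.001]
ft_force: [1.1, 0.5, 0.3]
width: 0.0003
finger_force: 0.0
```

Request:
drive_tool(rows=[0,0,0,0,-0.5,0,1,0,0,0,0,-0.5,0,1,0,0,0,0,-0.4,0,1,0,0,0,0,-0.4,0,1,0,0,0,0,-0.4,0,1,0,0,0,0,-0.4,0,1,0,0,0,0,-0.4,0,1,0,0,0,0,0,0,1])

```text
t: 3.23
tool_pos: [0.5615, -0.0495, 0.1515]
eef_rot: [0.019, 1.0, -0.0, 0.0]
ft_force: [0.0, -0.6, -0.4]
width: -0.0
finger_force: 0.0
```

Request:
drive_tool(rows=[0,0,0,0,-0.2,0,1,0,0,0,0,-0.2,0,1,0,0,0,0,-0.2,0,1,0,0,0,0,-0.2,0,1,0,0,0,0,-0.2,0,1,0,0,0,0,-0.2,0,1,0,0,0,0,-0.2,0,1])

```text
t: 3.82
tool_pos: [0.561, -0.0626, 0.1514]
eef_rot: [0.019, 1.0, 0.0, 0.0]
ft_force: [1.3, 3.0, 1.0]
width: 0.0001
finger_force: 1.3
```

Request:
drive_tool(rows=[0,0,0,0,-0.2,0,1,0,0,0,0,-0.2,0,1,0,0,0,0,-0.2,0,1,0,0,0,0,-0.2,0,1,0,0,0,0,-0.2,0,1,0,0,0,0,-0.2,0,1,0,0,0,0,-0.2,0,1])

```text
t: 4.4
tool_pos: [0.5606, -0.0768, 0.1514]
eef_rot: [0.019, 1.0, -0.0, 0.0]
ft_force: [1.3, 1.8, 0.9]
width: -0.0002
finger_force: 1.3
```

Run:
```python
from h import *
from scipy.spatial.transform import Rotation as Ro
s=manip.read_state();im=vision.read_camera('wrist');p=vision.camera_params('wrist')
cv2.imwrite('pics/w2.png',im[:,:,::-1])
T=np.array(p['tool_from_camera']);R=Ro.from_quat(s['eef_rot']).as_matrix();P=np.array(s['tool_pos']);print(P,s['ft_force'])
m=blue(im,(0,0,512,384));n,l,st,c=cv2.connectedComponentsWithStats(m);i=1+st[1:,4].argmax()
v,u=np.nonzero(l==i);b=cv2.boxPoints(cv2.minAreaRect(np.c_[u,v].astype(np.float32)))
K=np.linalg.inv(p['camera_matrix'])
for q in b:
    d=R@T[:3,:3]@K@np.array([*q,1]);o=P+R@T[:3,3];print(q.round(),(o+d*(.171-o[2])/d[2]).round(4))
```

```text
[ 0.56057468 -0.07677429  0.1513839 ] [1.33554543 1.83047014 0.92504583]
[191. 100.] [ 0.4857 -0.1011  0.171 ]
[228.  99.] [ 0.4857 -0.0858  0.171 ]
[234. 271.] [ 0.567  -0.0878  0.171 ]
[198. 272.] [ 0.567  -0.1059  0.171 ]
```

View pics/w2.png

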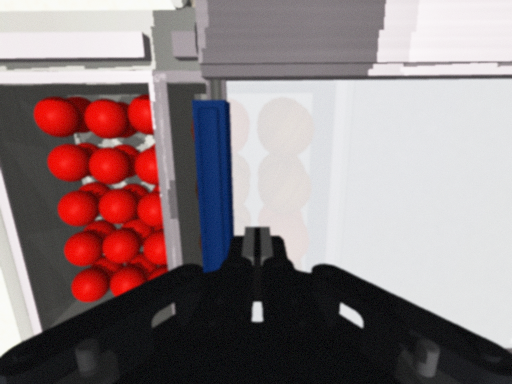

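The strip moves with about 2 N, and its centre is now at about -0.095. The notch (u≈145–172) lies a little ahead of the roller block (u≈185). I creep on and watch the force.

Request:
drive_tool(rows=[0,0,0,0,-0.12,0,1,0,0,0,0,-0.12,0,1,0,0,0,0,-0.12,0,1,0,0,0,0,-0.12,0,1,0,0,0,0,-0.12,0,1,0,0,0,0,-0.12,0,1,0,0,0,0,-0.12,0,1])

```text
t: 5.03
tool_pos: [0.5601, -0.085, 0.1513]
eef_rot: [0.019, 1.0, 0.0, -0.0]
ft_force: [1.9, 2.1, 0.7]
width: 0.0003
finger_force: 1.2
```

Request:
drive_tool(rows=[0,0,0,0,-0.1,0,1,0,0,0,0,-0.1,0,1,0,0,0,0,-0.1,0,1,0,0,0,0,-0.1,0,1])

```text
t: 5.37
tool_pos: [0.5599, -0.089, 0.1513]
eef_rot: [0.019, 1.0, 0.0, 0.0]
ft_force: [2.1, 2.7, 0.8]
width: 0.0
finger_force: 1.2
```

Request:
drive_tool(rows=[0,0,0,0,-0.1,0,1,0,0,0,0,-0.1,0,1,0,0,0,0,-0.1,0,1])

```text
t: 5.62
tool_pos: [0.5598, -0.092, 0.1513]
eef_rot: [0.019, 1.0, 0.0, 0.0]
ft_force: [1.8, 2.5, 0.3]
width: 0.0
finger_force: 1.2
```

Run:
```python
from h import *
s=manip.read_state();print(s['tool_pos'],s['ft_force'])
im=vision.read_camera('wrist');cv2.imwrite('pics/w3.png',cv2.resize(im[0:130,100:300,::-1],None,fx=4,fy=4))
```

```text
[ 0.55984486 -0.0920273   0.15131238] [1.7947379  2.4921472  0.29155211]
```

View pics/w3.png

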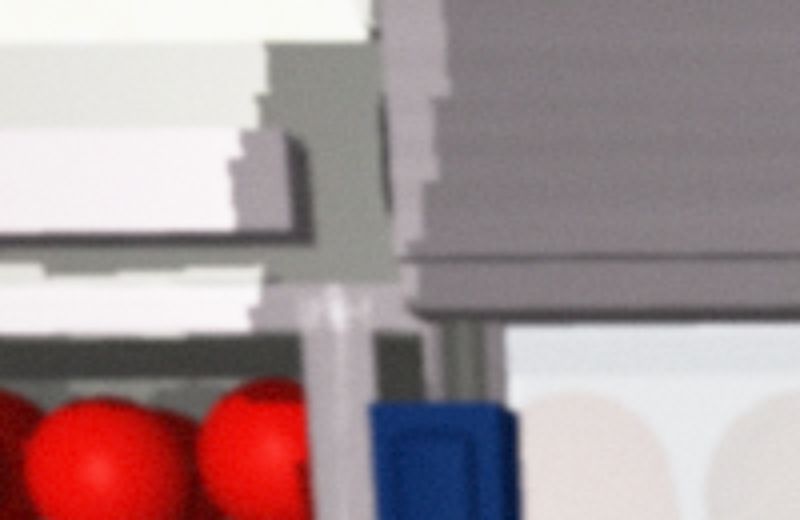

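The close crop shows the notch ahead of the frame edge. Its far side is at u≈175 and the frame edge is at u≈200, so about 12 mm remains.

Request:
drive_tool(rows=[0,0,0,0,-0.1,0,1,0,0,0,0,-0.1,0,1,0,0,0,0,-0.1,0,1,0,0,0,0,-0.1,0,1,0,0,0,0,-0.1,0,1])

```text
t: 6.08
tool_pos: [0.5595, -0.097, 0.1513]
eef_rot: [0.019, 1.0, 0.0, -0.0]
ft_force: [1.4, 2.0, 0.3]
width: 0.0002
finger_force: 1.2
```

Request:
drive_tool(rows=[0,0,0,0,-0.1,0,1,0,0,0,0,-0.1,0,1])

```text
t: 6.25
tool_pos: [0.5595, -0.099, 0.1513]
eef_rot: [0.019, 1.0, 0.0, -0.0]
ft_force: [2.5, 3.5, 0.7]
width: -0.0
finger_force: 1.2
```

Request:
drive_tool(rows=[0,0,0,0,-0.1,0,1,0,0,0,0,-0.1,0,1])

```text
t: 6.42
tool_pos: [0.5593, -0.1012, 0.1513]
eef_rot: [0.019, 1.0, -0.0, -0.0]
ft_force: [0.5, 1.9, 0.1]
width: -0.0001
finger_force: 0.8
```

Request:
drive_tool(rows=[0,0,0,0,-0.1,0,1])

```text
t: 6.5
tool_pos: [0.5591, -0.1024, 0.1512]
eef_rot: [0.019, 1.0, -0.0, -0.0]
ft_force: [1.2, 0.3, 0.8]
width: 0.0001
finger_force: 0.5
```

Request:
drive_tool(rows=[0,0,0,0,-0.1,0,1])

```text
t: 6.58
tool_pos: [0.5589, -0.1035, 0.1511]
eef_rot: [0.019, 1.0, -0.0, -0.001]
ft_force: [0.6, -0.2, -0.7]
width: -0.0002
finger_force: 0.2
```

Request:
drive_tool(rows=[0,0,0,0,-0.06,0,1])

```text
t: 6.67
tool_pos: [0.5587, -0.1042, 0.1511]
eef_rot: [0.019, 1.0, -0.001, -0.001]
ft_force: [0.7, 0.4, -0.0]
width: 0.0001
finger_force: 0.0
```

Request:
drive_tool(rows=[0,0,0,0,-0.06,0,1])

```text
t: 6.75
tool_pos: [0.5588, -0.1047, 0.1511]
eef_rot: [0.019, 1.0, -0.0, -0.001]
ft_force: [0.8, -0.8, 0.7]
width: -0.0003
finger_force: 0.0
```

Request:
drive_tool(rows=[0,0,0,0,0,0,1,0,0,0,0,0,0,1])

```text
t: 6.92
tool_pos: [0.5591, -0.1044, 0.1512]
eef_rot: [0.019, 1.0, -0.0, -0.0]
ft_force: [0.0, 0.5, 0.1]
width: -0.0002
finger_force: 0.0
```

The force has gone to zero, so the cover pulled itself forward. A small further nudge will tell whether it is seated (it should resist).

Request:
drive_tool(rows=[0,0,0,0,-0.05,0,1,0,0,0,0,-0.05,0,1])

```text
t: 7.08
tool_pos: [0.5592, -0.1052, 0.1513]
eef_rot: [0.019, 1.0, -0.0, -0.0]
ft_force: [-0.1, -0.2, -0.3]
width: -0.0
finger_force: 0.0
```

Request:
drive_tool(rows=[0,0,0,0,-0.05,0,1])

```text
t: 7.17
tool_pos: [0.5592, -0.1057, 0.1513]
eef_rot: [0.019, 1.0, -0.0, -0.0]
ft_force: [0.2, 0.8, -0.9]
width: 0.0001
finger_force: 0.0
```

The cover has run clear of the fingers. I back off, rise and look.

Request:
drive_tool(rows=[0,0,0,0,0.5,0,1,0,0,0,0,1,0,1,0,0,0,0,0,-2,1,0,0,0,0,0,-4,1,0,0,0,0,0,-4,1,0,0,0,0,0,0,1,0,0,0,0,0,0,1])

```text
t: 7.75
tool_pos: [0.5618, -0.09, 0.2547]
eef_rot: [0.018, 1.0, -0.0, 0.004]
ft_force: [-0.2, 0.9, -0.4]
width: -0.0002
finger_force: 0.0
```

Run:
```python
from h import *
from scipy.spatial.transform import Rotation as Ro
s=manip.read_state();im=vision.read_camera('wrist');p=vision.camera_params('wrist')
a=cv2.resize(im[30:300,0:420,::-1],None,fx=1.9,fy=1.9);cv2.imwrite('pics/w4.png',a)
T=np.array(p['tool_from_camera']);R=Ro.from_quat(s['eef_rot']).as_matrix();P=np.array(s['tool_pos']);print(P,s['ft_force'])
m=blue(im,(0,0,512,384));n,l,st,c=cv2.connectedComponentsWithStats(m);i=1+st[1:,4].argmax()
v,u=np.nonzero(l==i);b=cv2.boxPoints(cv2.minAreaRect(np.c_[u,v].astype(np.float32)))
K=np.linalg.inv(p['camera_matrix'])
for q in b:
    d=R@T[:3,:3]@K@np.array([*q,1]);o=P+R@T[:3,3];print(q.round(),(o+d*(.171-o[2])/d[2]).round(4))
```

```text
[ 0.56175232 -0.08999302  0.25466204] [-0.15855712  0.89675885 -0.36978684]
[199. 105.] [ 0.4849 -0.1315  0.171 ]
[219. 104.] [ 0.4848 -0.1162  0.171 ]
[227. 270.] [ 0.6296 -0.1197  0.171 ]
[207. 271.] [ 0.6299 -0.1379  0.171 ]
```

View pics/w4.png

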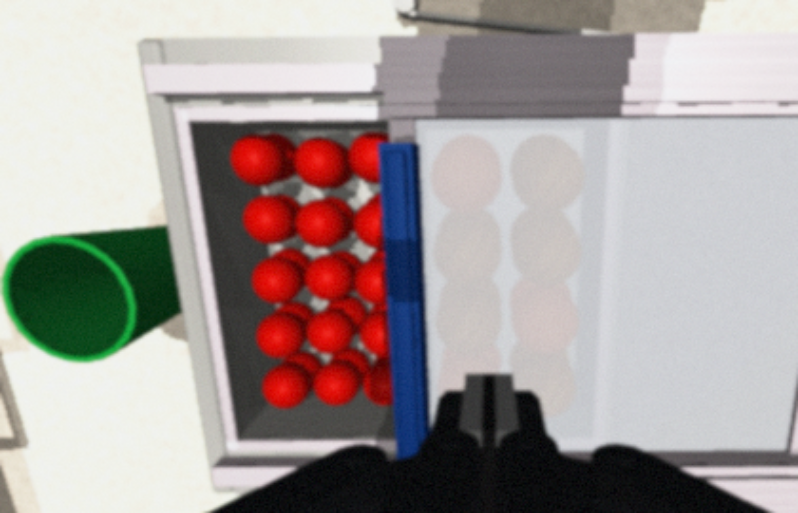

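The strip is now at y≈-0.126, over the wall between the pans. The eggs are covered and the tomatoes open. One gentle nudge to confirm it sits fully in the catch.

Request:
drive_tool(rows=[0,0,0,0,0,4,1,0,0,0,0,0,4,1,0,0,0,0,0,2,1,0,0,0,0,-0.7,0,1,0,0,0,0,-0.7,0,1,0,0,0,0,-0.1,0,1,0,0,0,0,0,0,1])

```text
t: 8.38
tool_pos: [0.5606, -0.1066, 0.1532]
eef_rot: [0.02, 1.0, -0.0, 0.002]
ft_force: [0.7, -1.2, 0.5]
width: -0.0002
finger_force: 0.0
```

Request:
drive_tool(rows=[0,0,0,0,-0.05,0,1,0,0,0,0,-0.05,0,1])

```text
t: 8.55
tool_pos: [0.5602, -0.1069, 0.1529]
eef_rot: [0.019, 1.0, -0.0, 0.002]
ft_force: [0.0, -0.0, -1.3]
width: -0.0002
finger_force: 0.0
```

Request:
drive_tool(rows=[0,0,0,0,-0.05,0,1])

```text
t: 8.63
tool_pos: [0.5598, -0.1073, 0.1525]
eef_rot: [0.019, 1.0, -0.0, 0.001]
ft_force: [1.0, 1.0, -0.5]
width: -0.0001
finger_force: 0.0
```

Request:
drive_tool(rows=[0,0,0,0,-0.05,0,1])

```text
t: 8.72
tool_pos: [0.5595, -0.1077, 0.152]
eef_rot: [0.019, 1.0, -0.0, 0.001]
ft_force: [-0.0, -0.2, 0.3]
width: -0.0001
finger_force: 0.0
```

Request:
drive_tool(rows=[0,0,0,0,-0.05,0,1])

```text
t: 8.8
tool_pos: [0.5594, -0.1078, 0.1517]
eef_rot: [0.019, 1.0, 0.0, 0.0]
ft_force: [0.7, 1.4, -0.0]
width: -0.0002
finger_force: 0.9
```

Request:
drive_tool(rows=[0,0,0,0,-0.05,0,1])

```text
t: 8.88
tool_pos: [0.5594, -0.1079, 0.1517]
eef_rot: [0.019, 1.0, 0.001, 0.0]
ft_force: [0.5, 3.9, 2.6]
width: -0.0002
finger_force: 1.7
```

It resists at 3.9 N without moving, which is well above the running force, so it is seated. I withdraw.

Request:
drive_tool(rows=[0,0,0,0,0.5,0,1,0,0,0,0,1,0,1,0,0,0,0,0,-3,1,0,0,0,0,0,-4,1,0,0,0,0,0,-4,1,0,0,0,3,0,0,1,0,0,0,3,0,0,1,0,0,0,3,0,0,1])

```text
t: 9.55
tool_pos: [0.4697, -0.0897, 0.262]
eef_rot: [0.018, 1.0, -0.0, 0.001]
ft_force: [-0.2, -0.5, 0.4]
width: -0.0001
finger_force: 0.0
```

Request:
drive_tool(rows=[0,0,0,3,0,0,1,0,0,0,3,0,0,1,0,0,0,3,0,0,1,0,0,0,3,0,0,1,0,0,0,0,0,0,1,0,0,0,0,0,0,1,0,0,0,0,0,0,1])

```text
t: 10.13
tool_pos: [0.3506, -0.0856, 0.2617]
eef_rot: [0.019, 1.0, -0.0, 0.001]
ft_force: [0.7, -0.2, 0.5]
width: 0.0004
finger_force: 0.0
```

Run:
```python
from h import *
im=vision.read_camera('top');m=blue(im,(310,160,380,260));v,u=np.nonzero(m);r=cv2.minAreaRect(np.c_[u,v].astype(np.float32))
print(r,ray('top',r[0],.171).round(4))
cv2.imwrite('pics/top1.png',im[:,:,::-1])
```

```text
((355.4999694824219, 204.99998474121094), (2.999999523162842, 49.99999237060547), 0.0) [ 0.5735 -0.1264  0.171 ]
```

View pics/top1.png

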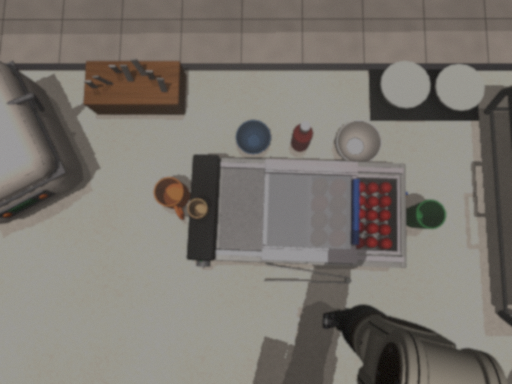

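The strip is at u≈355, on the divider. The egg pan is covered, the tomatoes are open, everything else is where it was, and the arm is clear.

```bash
python3 -c "
from rig import ticket;print(ticket.close_job())"
```

```text
the job is handed in; nothing more can be done
None
```

The cover is in the half-way catch, where it held against a 3.9 N check push, with the egg pan covered, the tomato pan open and nothing else moved; the job was handed in at about 10 s.

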